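# Load the maker's-mark plate under the sprung clips

### The arm

A 6-joint arm with a two-finger parallel gripper is mounted at the origin on the work surface. World frame = base frame: x ahead of the robot, y to its left, z up, the work surface at z = 0. Lengths are in m, angles in rad, forces in N, time in s.
With the tool pointing down it reaches from about 0.35 to 0.775 m from the base axis. Payload 5.5 kg.
Tool frame: the origin (TCP) lies between the finger pads; the fingertips stand ahead of it and the grasp point (between the pads) lies 8 mm behind it (env.tcp_to_tips is the x of the fingertips in the tool frame, in m); x points along the fingers, y is the direction in which the jaws open and shut, and the axes are right-handed (so a half turn about x gives the same grasp; the last joint's range is limited). The gripper opens to 85 mm and grips with 20 to 120 N. Pads are 22 mm wide; open, the fingers measure 114 mm over their backs; the gripper's body (76 mm by 85 mm) begins 54 mm behind the grasp point. The pads swing forward as they close: fully open they stand 13 mm farther back than shut.
Start: joints at [1.183, 0.313, 0.046, 1.304, 0, 1.431], TCP at [0.141, 0.557, 0.217] pointing down, gripper open.
Joint ranges: [-2.76, 2.76], [-0.86, 1.69], [-1.03, 1.26], [-2.2, 2.34], [-1.47, 1.5], [-3.14, 3.14]. Speed limits (rad/s): [2.57, 2.57, 3.14, 3.14, 3.14, 3.14].

### API

Orientations are given as [roll, pitch, yaw] about the fixed x, y, z axes, in that order (R = Rz(yaw) Ry(pitch) Rx(roll)).
In Python, from bench import telemetry, cams, workorder, env gives the robot as it stands. The module is installed in compiled form; this text tells all that it offers.
- The arm moves only by the tool play_rows, never from a script. Its argument "rows" is a list of rows, each an object of numbers: "tx", "ty", "tz": the shift along the tool's x, y, z in cm; "twist": the turn about the tool's x in rad. A call has 1 to 5 rows; each row is the pose to reach, as a shift and turn from the pose commanded when the call began, along the tool's axes at that moment; what a row does not reach only later rows make up. A row lasts 1/10 s, in which the tool goes at most 50 mm and 8.59 degrees, less where a joint would pass 70% of its speed; a pose out of reach is approached as far as the arm can. A call with a gripper value outside its range is refused whole. "jaw" is the finger opening in cm, from 0 to 8.54, set as the call begins (left out, the last holds). The fingers move at their own pace and stop on an object; "grip_force" is the grip in N (left out, the last holds). Time passes only in rows, so rows that repeat a pose let the fingers close. It gives the time, the measured TCP pose, the force and the opening at its end, in the units of the state.
- telemetry.get_obs(): the state, without advancing time (a new reading comes with each control period).
- cams.camera(name): name is "side" or "top" or "wrist"; returns a dict with "image" (384x512x3 uint8, red, green, blue), "fx", "fy", "cx", "cy" (pixels), "k1" (the pictures are not rectified: a ray, as slopes to the right and down, at radius r is drawn at 1 + k1 r^2 times it, then the intrinsics apply), "extrinsics" (4x4, takes a point from world to camera coordinates). Camera axes: x right, y down, z forward; pixel columns grow to the right and rows downward; lengths in m; the calibration is good to about 2 mm. A picture is of the moment at which its call begins. There is no depth.
- workorder.job_done(): hands the job in, once; it reports no verdict.
The state is a dict: "t": time; "joint_pos": joint angles; "joint_velocities": joint speeds; "joint_efforts": joint torques, N m; "tool_pos": TCP position; "orientation": TCP orientation; "force": force on the tool from outside, world axes, zero at the start; "torque": the same for the moment, N m; "gripper_width": finger opening in m.
Only numpy, scipy, OpenCV 4.12 (cv2) and the standard library are available. Lean on these libraries where they do the work, as an engineer would, in place of code of your own. Each camera call takes 0.05 s, during which the arm holds its last target. There are 200 camera calls.

### The job

Pick up the brass marking plate by its red grip, lay it flat in the open front end of the dark steel holder and slide it in under the two orange sprung clips, so that they ride up over it, until both clips have snapped down into the groove across the plate. Feel your way and be gentle: while sliding, never push it against the holder, the clips or the stop with more than about 25 N. Let go, and leave the other plate and everything else on the bench where it is.

Things in the scene. Friction and masses are not known exactly. Their poses are not given: they have to be found in the camera images.
- bed: plate holder fixed to the bench: dark steel bed; origin at the footprint's centre on the bench, z up, x = the way the plate slides in. Bed top 20 mm above the bench, x -110 (open front) to +100 mm, 130 mm wide. Aluminium guide rails, 7 mm high, leave a straight channel 63 mm wide from x = -25 mm on. A bridge across the bed carries clips and a brass stop bar; tops at most 30 mm over the bed
- bed_mouth (a point): point on the bed top, on the centre line, at x = -57 mm of the bed, where the guide rails begin: here they are 78 mm apart and narrow to 63 mm over the next 32 mm. Axes as the bed's
- bed_clips (a point): bed-top point (centre line, x = +40 mm) under the clips' rollers when the bridge is at its middle setting. The bridge is clamped anywhere from 12 mm nearer to 12 mm farther and this is NOT measured: feel for it. The stop's face is 35.5 mm past the rollers: with the plate against it the clips sit in its groove. Sliding takes some 3 to 12 N; past the snap only the rigid stop lies ahead
- plate_grip (a point): centre of the red grip of the brass plate, which lies on the bench. Axes are the plate's: z up, x towards its nose. The grip is a block 22 mm along x, 14 mm along y, 40 mm high, standing on the plate; this point is 28 mm above the plate's underside. Plate 110 x 60 x 8 mm, about 0.33 kg, reaching 98 mm ahead of this point and 12 mm behind. In the holder this point is 48 mm above the bench
- plate_groove (a point): middle of the floor of the groove across the brass plate, 12 mm wide and 4 mm deep, 63 mm ahead of the grip's centre and 35 mm behind the nose. Axes are the plate's. The last 18 mm of the nose slope down to 1.5 mm thick, its corners drawn in by 5 mm
- spare_grip (a point): the same point of the spare plate, to be left alone: same shape, aluminium-coloured with a blue grip
- clip_left (a joint): angle (rad) of the clip on the bed's +y side: an orange arm hinged beside the channel, with a free-turning steel roller 10 mm across on its end, 21 mm off the channel's centre line. 0 = down, nothing under it (roller 2.5 mm above the bed); about 0.17 = riding on the plate's full thickness; about 0.05 = snapped into the groove. A spring of about 1.5 N at the roller presses it down.
- clip_right (a joint): the same for the clip on the -y side
- slipper_mid (a point): a brown leather slipper, 250 mm long, pointed toe, 60 mm high; the point is its centre 20 mm up; to be left alone
- gluepot_mid (a point): an empty white open pot, 72 mm across, 60 mm high; the point is its centre; to be left alone
- phone_mid (a point): a black phone lying flat, 150 x 74 x 9 mm; the point is its centre; to be left alone
- awl_grip (a point): an awl-like hand tool lying flat; the point is on its handle; to be left alone
- waxtin_mid (a point): a steel wax tin, 70 mm across, 45 mm high; the point is its centre; to be left alone
Mind the look-alikes: they are no part of the job. There is more than one size of the part that bears plate_grip; the job needs the smaller.

How it is judged:
On the way, in this order (a step that is already met when the one before it is completed fails the run):
1. the plate lies flat in the mouth of the holder, nose inward, before the clips (z of plate_grip in the frame of bed between 0.044 and 0.054 m and angle between plate_grip's own z axis and vertical below 0.1 rad and angle between the x axis of plate_grip and the x axis of bed, either way round below 0.1 rad and y of plate_grip in the frame of bed between -0.006 and 0.006 m and x of plate_grip in the frame of bed between -0.16 and -0.064 m and value of joint each of clip_left, clip_right below 0.06 rad), for 0.05 s.
2. both clips ride up on the plate (z of plate_grip in the frame of bed between 0.044 and 0.054 m and angle between plate_grip's own z axis and vertical below 0.1 rad and angle between the x axis of plate_grip and the x axis of bed, either way round below 0.1 rad and y of plate_grip in the frame of bed between -0.006 and 0.006 m and value of joint each of clip_left, clip_right above 0.11 rad), for 0.04 s.
At the end, for the whole second after the job is handed in: the brass plate lies flat in the holder (within 5 mm in height and 0.1 rad), in line with its channel (grip within 6 mm of its centre line and 6 to 39 mm before the bed's middle), both clips are down in the plate's groove (clip angles between 0.02 and 0.095 rad), the plate is released and at rest (z of plate_grip in the frame of bed between 0.044 and 0.054 m and angle between plate_grip's own z axis and vertical below 0.1 rad and angle between the x axis of plate_grip and the x axis of bed, either way round below 0.1 rad and y of plate_grip in the frame of bed between -0.006 and 0.006 m and x of plate_grip in the frame of bed between -0.039 and -0.006 m and value of joint clip_left between 0.02 and 0.095 rad and value of joint clip_right between 0.02 and 0.095 rad and linear speed of plate below 0.02 m/s and contact force between the fingers and plate below 0.1 N); the robot touches nothing.
It fails at once if the plate pressed against the holder, its clips or its stop with more than 30 N once its nose is between the rails (contact force between plate and bed above 30 N and x of plate_grip in the frame of bed above -0.1 m).
It fails at once if the spare plate moved more than 20 mm (distance of spare_grip from where it was at the start of the episode above 0.02 m).
It fails at once if another thing on the bench moved more than 25 mm (distance of any of slipper_mid, gluepot_mid, phone_mid, awl_grip, waxtin_mid from where it was at the start of the episode above 0.025 m).
It also fails if it takes over 64 s, if anything falls off the work surface, if the arm or the gripper's body presses on something with over 40 N, if the wrist force passes 120 N, or if a joint passes its speed limit or range.

## Working session

There is one attempt and no reset: what is moved stays moved. The work goes in short steps, Python scripts to look and compute and a tool call to move; the robot and the scene stay as the last step left them, time stands still between calls to the robot, and variables do not carry over. Pictures are saved under pics/ and viewed, about 8 in all and at most 12, crops included, and the job is handed in when it is done.

Besides the shell and the picture viewer there is one more tool, called by a JSON object that holds its "method" and its "body". play_rows: Moves the arm, as the interface text tells. Its arguments: {"type":"object","properties":{"rows":{"type":"array","items":{"type":"object","properties":{"tx":{"type":"number"},"ty":{"type":"number"},"tz":{"type":"number"},"twist":{"type":"number"}}}},"jaw":{"type":"number"},"grip_force":{"type":"number"}},"required":["rows"]}

```bash
mkdir -p pics
cat > h.py <<'E'
import numpy as np, cv2
from bench import telemetry, cams, workorder, env
def cam(n):
    return cams.camera(n)
def K(c): return np.array([[c['fx'],0,c['cx']],[0,c['fy'],c['cy']],[0,0,1.]]),np.array([c['k1'],0,0,0.])
def ray(c,px):
    k,d=K(c); u=cv2.undistortPoints(np.array(px,float).reshape(-1,1,2),k,d)[:,0]
    E=np.array(c['extrinsics']); R,t=E[:3,:3],E[:3,3]
    return -R.T@t, np.c_[u,np.ones(len(u))]@R
def plane(c,px,z):
    o,d=ray(c,px); return o+d*((z-o[2])/d[:,2])[:,None]
def proj(c,P):
    E=np.array(c['extrinsics']);k,d=K(c)
    return cv2.projectPoints(np.array(P,float).reshape(-1,1,3),cv2.Rodrigues(E[:3,:3])[0],E[:3,3],k,d)[0][:,0]
def save(c,n): cv2.imwrite('pics/'+n,cv2.cvtColor(c['image'],cv2.COLOR_RGB2BGR))
E
python3 - <<'E'
from h import *
print(env.tcp_to_tips,telemetry.get_obs())
for n in('top','side','wrist'):
    c=cam(n);save(c,n+'0.png');print(n,c['fx'],c['k1'],np.round(c['extrinsics'],3).tolist())
E
```

```text
0.011 {'t': 0.0, 'joint_pos': array([ 1.18340043e+00,  3.14035753e-01,  4.49834639e-02,  1.30360062e+00,
       -5.16208967e-07,  1.43118525e+00]), 'joint_velocities': array([-0.00109783,  0.00178259,  0.00030571,  0.00054767,  0.00092641,
       -0.00064563]), 'joint_efforts': array([-8.09911694e-05, -4.80631649e+01,  2.98530972e+01,  1.95326109e-02,
       -1.42018389e-04, -1.22511051e-05]), 'tool_pos': array([0.14083396, 0.55693323, 0.21579062]), 'orientation': array([-1.71012936,  1.56893974, -1.95791418]), 'force': array([ 0.82996334, -0.79349334,  0.37603371]), 'torque': array([0.00381815, 0.04597026, 0.02066648]), 'gripper_width': 0.08537171484146999}
top 410.7525471919926 -0.09519078587142726 [[0.018, -1.0, -0.006, 0.001], [-0.975, -0.016, -0.222, 0.565], [0.221, 0.01, -0.975, 1.044], [0.0, 0.0, 0.0, 1.0]]
side 404.2946416009997 0.01811879253992564 [[0.684, -0.73, 0.006, -0.395], [-0.562, -0.532, -0.634, 0.355], [0.465, 0.43, -0.774, 0.826], [0.0, 0.0, 0.0, 1.0]]
wrist 271.20860306468234 -0.054598085274667925 [[0.245, 0.97, -0.002, -0.574], [0.923, -0.233, 0.308, -0.041], [0.298, -0.077, -0.952, 0.38], [0.0, 0.0, 0.0, 1.0]]
```

View pics/top0.png

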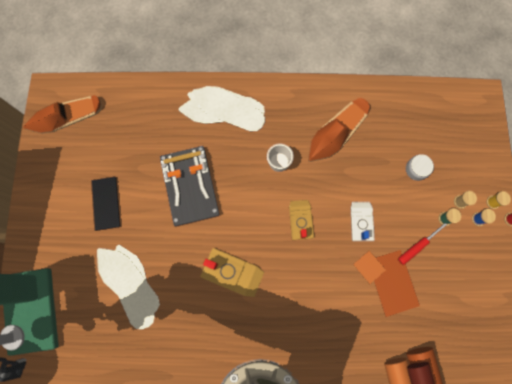

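View pics/side0.png

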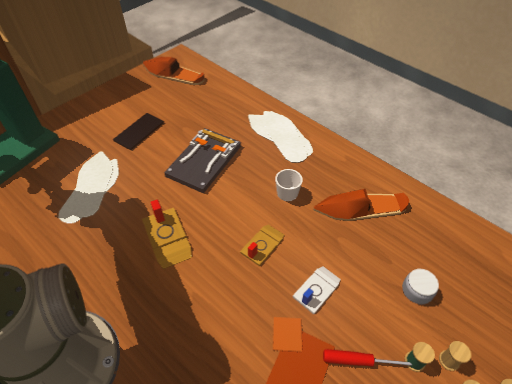

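The top view shows the bed at about (190,185) with the stop bar at its far end. The small brass plate is at (301,220) with its red grip at the near end. The large look-alike is at (232,270) and the spare at (362,222). Next, magnified crops.

Run:
```python
from h import *
c=cam('top');im=c['image']
a=cv2.resize(im[135:235,150:230],None,fx=5,fy=5,interpolation=cv2.INTER_CUBIC)
b=cv2.resize(im[190:250,275:335],None,fx=6,fy=6,interpolation=cv2.INTER_CUBIC)
o=np.zeros((500,760,3),np.uint8);o[:,:400]=a;o[:360,400:]=b
cv2.imwrite('pics/crop1.png',o[:,:,::-1])
for n in('top','side'):
    c=cam(n);h=cv2.cvtColor(c['image'],cv2.COLOR_RGB2HSV)
    m=(((h[...,0]<6)|(h[...,0]>174))&(h[...,1]>190)&(h[...,2]>90)).astype(np.uint8)
    N,l,s,ce=cv2.connectedComponentsWithStats(m)
    for i in range(1,N):
        if s[i,4]>15: print(n,s[i],ce[i].round(1))
    print(proj(c,[[.5,.0,0],[.5,.1,0]]).round(1).tolist())
```

```text
top [508 215   4   9  30] [509.7 218.6]
top [301 230   6   8  39] [303.4 233.3]
top [398 238  31  27 286] [412.9 250.9]
top [204 259  13  10  78] [209.9 263.7]
[[263.5, 215.8], [227.9, 215.1]]
side [151 200  13  22 165] [157.  210.1]
side [248 242   9  16  99] [252.  249.5]
side [323 349  52  17 663] [347.7 357.5]
[[234.9, 217.7], [208.9, 197.1]]
```

View pics/crop1.png

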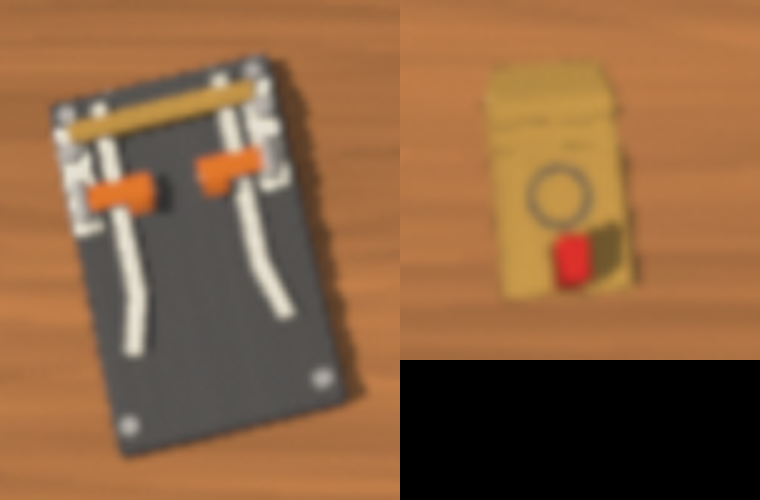

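The crop shows the bed's top corners at crop (52,103), (267,55), (350,402) and (122,458), and the plate with its nose up and red grip at crop (572,260).

Run:
```python
from h import *
c=cam('top');s=cam('side')
b=(np.array([[52,103],[267,55],[350,402],[122,458]])+.5)/5-.5+[150,135]
P=plane(c,b,.02);print(P.round(4).tolist())
for i in range(4): print(np.linalg.norm(P[i]-P[i-1]))
f=(P[2]+P[3])/2;r=(P[0]+P[1])/2;d=r-f;print('centre',P.mean(0),'yaw',np.arctan2(d[1],d[0]), np.arctan2(*(P[0]-P[3])[1::-1]),np.arctan2(*(P[1]-P[2])[1::-1]))
# from front edge + 110mm
u=d/np.linalg.norm(d);print('from front',f+.11*u+.0,'from rear',r-.1*u)
q=(np.array([[505,298],[635,285],[612,110],[487,120]])-[400,0]+.5)/6-.5+[275,190]
Q=plane(c,q,.008);print(Q.round(4).tolist());f=(Q[0]+Q[1])/2;r=(Q[2]+Q[3])/2;d=r-f;print(np.arctan2(d[1],d[0]),f+.012*d/np.linalg.norm(d))
# grip triangulate
o1,d1=ray(c,[303.4,233.3]);o2,d2=ray(s,[252,249.5]);A=np.c_[d1[0],-d2[0]];t=np.linalg.lstsq(A,o2-o1,rcond=None)[0];print('grip',o1+t[0]*d1[0],o2+t[1]*d2[0])
```

```text
[[0.6674, 0.3005, 0.02], [0.6979, 0.1775, 0.02], [0.4968, 0.1214, 0.02], [0.4632, 0.2466, 0.02]]
0.2111912796662324
0.1267674217373041
0.20873111941428335
0.12964168166889156
centre [0.58132287 0.21148949 0.02      ] yaw 0.26487877756867356 0.25800428017262345 0.27183430091066835
from front [0.58616964 0.21280419 0.02      ] from rear [0.58612735 0.21279272 0.02      ]
[[0.4345, -0.08, 0.008], [0.4413, -0.14, 0.008], [0.5231, -0.1299, 0.008], [0.5174, -0.0715, 0.008]]
0.11239248890902252 [ 0.44983327 -0.10864583  0.008     ]
grip [ 0.44922551 -0.10948275  0.02688851] [ 0.44945044 -0.10962306  0.02692841]
```

```bash
cat >> h.py <<'E'
from scipy.spatial.transform import Rotation as Ro
def go(p,yaw):
    o=telemetry.get_obs();R=Ro.from_euler('xyz',o['orientation']).as_matrix()
    y=R[:,1]; cur=np.arctan2(y[1],y[0])
    d=(yaw+np.pi/2-cur+np.pi/2)%np.pi-np.pi/2   # world yaw change
    sh=100*R.T@(np.array(p)-o['tool_pos'])
    print('t',o['t'],'pos',o['tool_pos'].round(4),'F',o['force'].round(1),'xaxis',R[:,0].round(3),'yawplate',round(cur-np.pi/2,4),'j',o['joint_pos'].round(2))
    print('shift cm',sh.round(2),'twist',round(-d,4))
E
python3 -c "
from h import *
go([.4497,-.109,.15],.112)"
```

```text
t 0.4 pos [0.141  0.5574 0.2166] F [ 0.2 -0.4  0.1] xaxis [-0. -0. -1.] yawplate -0.2478 j [1.18 0.31 0.05 1.3  0.   1.43]
shift cm [  6.67 -57.03  46.27] twist -0.3598
```

{"method": "play_rows", "body": {"rows": [{"ty": -4, "tz": 4, "twist": -0.1}, {"ty": -8, "tz": 7, "twist": -0.2}, {"ty": -12, "tz": 10, "twist": -0.3}, {"ty": -16, "tz": 14, "twist": -0.36}, {"ty": -20, "tz": 18, "twist": -0.36}]}}

```text
invalid input
```

```bash
python3 -c "
from h import *
go([.4497,-.109,.15],.112)"
```

```text
t 0.4 pos [0.141  0.5574 0.2166] F [ 0.2 -0.4  0.1] xaxis [-0. -0. -1.] yawplate -0.2478 j [1.18 0.31 0.05 1.3  0.   1.43]
shift cm [  6.67 -57.03  46.27] twist -0.3598
```

{"method": "play_rows", "body": {"rows": [{"tx": 0, "ty": -4, "tz": 3, "twist": -0.1}, {"tx": 0, "ty": -8, "tz": 6, "twist": -0.2}, {"tx": 0, "ty": -12, "tz": 9, "twist": -0.3}, {"tx": 0, "ty": -16, "tz": 12, "twist": -0.36}, {"tx": 0, "ty": -19, "tz": 15, "twist": -0.36}], "jaw": 8.5, "grip_force": 40}}

```text
t: 0.9
tool_pos: [0.2396, 0.3342, 0.2168]
orientation: [-0.467, 1.571, -0.353]
force: [0.8, 0.5, 0.9]
gripper_width: 0.0853
```

```bash
python3 -c "
from h import *
go([.4497,-.109,.15],.112)"
```

```text
t 0.9 pos [0.2396 0.3342 0.2168] F [0.8 0.5 0.9] xaxis [ 0. -0. -1.] yawplate 0.1141 j [ 0.75 -0.   -0.33  1.24 -0.    0.64]
shift cm [  6.69 -46.42  15.82] twist 0.0021
```

{"method": "play_rows", "body": {"rows": [{"tx": 0, "ty": -4, "tz": 3, "twist": 0}, {"tx": 0, "ty": -8, "tz": 6, "twist": 0}, {"tx": 0, "ty": -12, "tz": 9, "twist": 0}, {"tx": 0, "ty": -16, "tz": 11, "twist": 0}, {"tx": 0, "ty": -20, "tz": 13, "twist": 0}]}}

```text
t: 1.4
tool_pos: [0.3925, 0.1505, 0.217]
orientation: [0.239, 1.57, 0.351]
force: [1.2, -0.6, 1.4]
gripper_width: 0.0855
```

{"method": "play_rows", "body": {"rows": [{"tx": 1, "ty": -5, "tz": 1, "twist": 0}, {"tx": 2, "ty": -10, "tz": 2, "twist": 0}, {"tx": 3, "ty": -15, "tz": 3, "twist": 0}, {"tx": 4, "ty": -20, "tz": 3, "twist": 0}, {"tx": 5, "ty": -24, "tz": 3, "twist": 0}]}}

```text
t: 1.9
tool_pos: [0.4486, -0.0852, 0.1667]
orientation: [-0.363, 1.569, -0.251]
force: [0.8, 0.0, 0.3]
gripper_width: 0.0846
```

```bash
python3 -c "
from h import *
go([.4497,-.109,.15],.112)
c=cam('wrist');save(c,'w1.png')
print(proj(c,[[.4497,-.109,.048]]))"
```

```text
t 1.9 pos [ 0.4486 -0.0852  0.1667] F [0.8 0.  0.3] xaxis [ 0.001 -0.    -1.   ] yawplate 0.1118 j [-0.36  0.11 -0.34  1.12  0.   -0.48]
shift cm [ 1.67 -2.38 -0.16] twist -0.0002
[[230.21277825 177.22572762]]
```

View pics/w1.png

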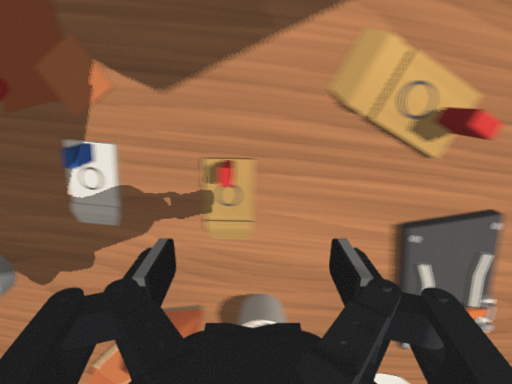

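The wrist view shows the small plate at about (228,197) with its grip at (226,173), close to the predicted (230,177). I'll refine the grip position.

Run:
```python
from h import *
c=cam('wrist');h=cv2.cvtColor(c['image'],cv2.COLOR_RGB2HSV)
m=(((h[...,0]<6)|(h[...,0]>174))&(h[...,1]>170)&(h[...,2]>90)).astype(np.uint8)
N,l,s,ce=cv2.connectedComponentsWithStats(m)
for i in range(1,N):
    if s[i,4]>40: print(s[i],ce[i].round(1),plane(c,[ce[i]],.035).round(4))
# predicted silhouettes for the hypothesised pose
y=.112;R=np.array([[np.cos(y),-np.sin(y)],[np.sin(y),np.cos(y)]])
def w(x,yy,z): return [*(R@[x,yy]+[.4497,-.109]),z]
B=proj(c,[w(x,yy,z) for x in(-.011,.011) for yy in(-.007,.007) for z in (.008,.048)]);print('pred grip bbox',B.min(0),B.max(0))
print('pred plate',proj(c,[w(-.012,.03,.008),w(-.012,-.03,.008),w(.098,-.025,.0015),w(.098,.025,.0015)]).round(0).tolist())
g=((h[...,0]>17)&(h[...,0]<30)&(h[...,1]>110)).astype(np.uint8);N,l,s,ce=cv2.connectedComponentsWithStats(g)
for i in range(1,N):
    if s[i,4]>300: print('brass',s[i])
```

```text
[  0  77  15  26 219] [ 4.8 89.1] [[ 0.382  -0.3622  0.035 ]]
[451 109  61  31 893] [488.6 121.1] [[0.3604 0.1539 0.035 ]]
[230 162  13  26 320] [236.2 174.9] [[ 0.4498 -0.1099  0.035 ]]
pred grip bbox [229.29756949 159.89839021] [244.33877227 188.09950241]
pred plate [[264.0, 159.0], [213.0, 159.0], [221.0, 240.0], [259.0, 240.0]]
brass [ 341   28  151  131 8694]
brass [415  84  29  32 696]
brass [ 213  159   50   82 2798]
```

The prediction matches to within about a pixel. Next I'll descend.

```bash
python3 -c "
from h import *
go([.4497,-.1092,.026],.112)"
```

```text
t 2.0 pos [ 0.4484 -0.0878  0.1654] F [-0.8  1.5 -0.1] xaxis [-0.001 -0.001 -1.   ] yawplate 0.1047 j [-0.37  0.11 -0.34  1.12 -0.   -0.47]
shift cm [13.94 -2.13 -0.08] twist -0.0073
```

{"method": "play_rows", "body": {"rows": [{"tx": 2, "ty": -1, "tz": 0, "twist": 0}, {"tx": 5, "ty": -2.1, "tz": 0, "twist": 0}, {"tx": 8, "ty": -2.1, "tz": 0, "twist": 0}, {"tx": 10, "ty": -2.1, "tz": 0, "twist": 0}, {"tx": 10, "ty": -2.1, "tz": 0, "twist": 0}]}}

```text
t: 2.5
tool_pos: [0.4481, -0.1021, 0.0644]
orientation: [2.575, 1.565, 2.687]
force: [-0.6, -0.0, -0.4]
gripper_width: 0.0848
```

```bash
python3 -c "
from h import *
go([.4497,-.1092,.026],.112)"
```

```text
t 2.5 pos [ 0.4481 -0.1021  0.0644] F [-0.6 -0.  -0.4] xaxis [-0.005  0.002 -1.   ] yawplate 0.1126 j [-0.4   0.21 -0.49  0.88  0.   -0.51]
shift cm [ 3.84 -0.73  0.1 ] twist 0.0006
```

{"method": "play_rows", "body": {"rows": [{"tx": 0, "ty": -0.7, "tz": 0.1, "twist": 0}, {"tx": 0, "ty": -0.7, "tz": 0.1, "twist": 0}, {"tx": 0, "ty": -0.7, "tz": 0.1, "twist": 0}]}}

```text
t: 2.8
tool_pos: [0.4536, -0.1111, 0.0681]
orientation: [-0.478, 1.568, -0.366]
force: [0.7, 1.3, -0.1]
gripper_width: 0.0847
```

```bash
python3 -c "
from h import *
go([.4497,-.1092,.026],.112)"
```

```text
t 2.8 pos [ 0.4536 -0.1111  0.0681] F [ 0.7  1.3 -0.1] xaxis [ 0.003 -0.001 -1.   ] yawplate 0.1121 j [-0.41  0.21 -0.48  0.88  0.   -0.52]
shift cm [ 4.21  0.24 -0.37] twist 0.0001
```

```bash
python3 -c "
from h import *
for i in range(5):
    cam('top');o=telemetry.get_obs();print(o['t'],o['tool_pos'].round(4),o['joint_velocities'].round(3),o['orientation'].round(3))
go([.4497,-.1092,.026],.112)"
```

```text
2.85 [ 0.4533 -0.1109  0.0679] [-0.     0.002 -0.011 -0.002  0.    -0.001] [-0.453  1.568 -0.341]
2.9 [ 0.453  -0.1108  0.0677] [ 0.     0.002 -0.008 -0.005 -0.001 -0.001] [-0.431  1.569 -0.319]
2.95 [ 0.4528 -0.1107  0.0675] [-0.001  0.003 -0.007 -0.002  0.001 -0.001] [-0.408  1.569 -0.296]
3.0 [ 0.4526 -0.1106  0.0673] [ 0.001  0.005 -0.006 -0.004 -0.001 -0.001] [-0.424  1.57  -0.311]
3.05 [ 0.4525 -0.1106  0.0671] [-0.001  0.002 -0.004 -0.003  0.001 -0.001] [-0.368  1.57  -0.255]
t 3.05 pos [ 0.4525 -0.1106  0.0671] F [-0.4 -1.1 -0.5] xaxis [ 0.001 -0.    -1.   ] yawplate 0.1123 j [-0.41  0.21 -0.48  0.88  0.   -0.52]
shift cm [ 4.11  0.17 -0.26] twist 0.0003
```

{"method": "play_rows", "body": {"rows": [{"tx": 0.8, "ty": 0.1, "tz": -0.2, "twist": 0}, {"tx": 1.6, "ty": 0.1, "tz": -0.2, "twist": 0}, {"tx": 2.4, "ty": 0.1, "tz": -0.2, "twist": 0}, {"tx": 3.2, "ty": 0.1, "tz": -0.2, "twist": 0}, {"tx": 4.1, "ty": 0.1, "tz": -0.2, "twist": 0}]}}

```text
t: 3.55
tool_pos: [0.45, -0.1097, 0.0247]
orientation: [2.392, 1.57, 2.504]
force: [0.1, 0.4, 0.3]
gripper_width: 0.0847
```

{"method": "play_rows", "body": {"rows": [{"tx": 0, "ty": 0, "tz": 0, "twist": 0}, {"tx": 0, "ty": 0, "tz": 0, "twist": 0}, {"tx": 0, "ty": 0, "tz": 0, "twist": 0}, {"tx": 0, "ty": 0, "tz": 0, "twist": 0}, {"tx": 0, "ty": 0, "tz": 0, "twist": 0}]}}

```text
t: 4.05
tool_pos: [0.4505, -0.1099, 0.026]
orientation: [-0.41, 1.57, -0.298]
force: [0.2, -0.7, -0.4]
gripper_width: 0.085
```

```bash
python3 -c "
from h import *
go([.4497,-.1092,.026],.112)"
```

```text
t 4.05 pos [ 0.4505 -0.1099  0.026 ] F [ 0.2 -0.7 -0.4] xaxis [ 0.001 -0.    -1.   ] yawplate 0.1122 j [-0.41  0.25 -0.54  0.77  0.   -0.52]
shift cm [ 0.    0.08 -0.07] twist 0.0002
```

Position is good, so I'll close the jaws.

{"method": "play_rows", "body": {"rows": [{"tx": 0, "ty": 0.1, "tz": -0.1, "twist": 0}, {"tx": 0, "ty": 0.1, "tz": -0.1, "twist": 0}, {"tx": 0, "ty": 0.1, "tz": -0.1, "twist": 0}, {"tx": 0, "ty": 0.1, "tz": -0.1, "twist": 0}, {"tx": 0, "ty": 0.1, "tz": -0.1, "twist": 0}], "jaw": 0.5, "grip_force": 60}}

```text
t: 4.55
tool_pos: [0.4492, -0.1091, 0.0258]
orientation: [-1.303, 1.57, -1.191]
force: [2.6, -3.2, 3.8]
gripper_width: 0.0123
```

{"method": "play_rows", "body": {"rows": [{"tx": 0, "ty": 0, "tz": 0, "twist": 0}, {"tx": 0, "ty": 0, "tz": 0, "twist": 0}, {"tx": 0, "ty": 0, "tz": 0, "twist": 0}, {"tx": 0, "ty": 0, "tz": 0, "twist": 0}, {"tx": 0, "ty": 0, "tz": 0, "twist": 0}]}}

```text
t: 5.05
tool_pos: [0.4493, -0.1092, 0.0258]
orientation: [-1.067, 1.57, -0.955]
force: [-1.0, -2.7, 2.1]
gripper_width: 0.0119
```

{"method": "play_rows", "body": {"rows": [{"tx": -1, "ty": 0, "tz": 0, "twist": 0}, {"tx": -3, "ty": 0, "tz": 0, "twist": 0}, {"tx": -5, "ty": 0, "tz": 0, "twist": 0}, {"tx": -7, "ty": 0, "tz": 0, "twist": 0}, {"tx": -8, "ty": 0, "tz": 0, "twist": 0}]}}

```text
t: 5.55
tool_pos: [0.4491, -0.1086, 0.1071]
orientation: [0.482, 1.57, 0.594]
force: [0.4, -1.4, -4.2]
gripper_width: 0.0117
```

Run:
```python
from h import *
c=cam('wrist');save(c,'w2.png')
# pre-mouth target: grip at bed x=-0.16
y=.265;o=np.array([.586,.2128]);u=np.array([np.cos(y),np.sin(y)])
print(o-.16*u); go([*(o-.17*u),.105],y)
```

```text
[0.4315852  0.17089452]
t 5.6 pos [ 0.4498 -0.1089  0.108 ] F [ 0.4 -0.1 -2. ] xaxis [ 0.002 -0.    -1.   ] yawplate 0.1125 j [-0.41  0.16 -0.43  0.98  0.   -0.52]
shift cm [ 0.28 27.86  0.34] twist -0.1525
```

View pics/w2.png

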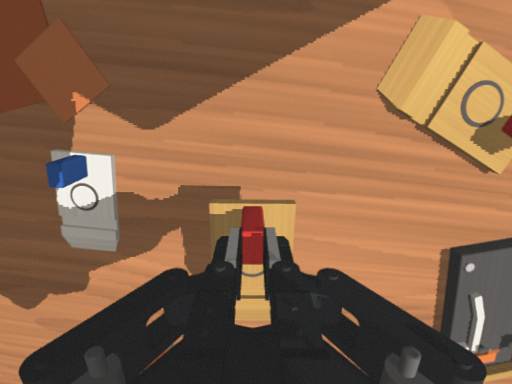

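The plate is held centrally and square in the jaws: its back edge spans columns 210–296 and the grip is at 253. Next I'll carry it to the front of the bed.

{"method": "play_rows", "body": {"rows": [{"tx": -0.5, "ty": 2, "tz": 0.1, "twist": -0.03}, {"tx": -0.5, "ty": 5, "tz": 0.2, "twist": -0.06}, {"tx": -0.5, "ty": 8, "tz": 0.3, "twist": -0.09}, {"tx": -0.5, "ty": 11, "tz": 0.3, "twist": -0.12}, {"tx": -0.5, "ty": 14, "tz": 0.3, "twist": -0.15}]}}

```text
t: 6.1
tool_pos: [0.4351, 0.0319, 0.1097]
orientation: [2.542, 1.569, 2.805]
force: [-0.1, -0.3, -4.2]
gripper_width: 0.0117
```

{"method": "play_rows", "body": {"rows": [{"tx": 0, "ty": 3, "tz": 2, "twist": 0}, {"tx": 0, "ty": 6, "tz": 2, "twist": 0}, {"tx": 0, "ty": 9, "tz": 2, "twist": 0}, {"tx": 0, "ty": 12, "tz": 2, "twist": 0}, {"tx": 0, "ty": 13.5, "tz": 2, "twist": 0}]}}

```text
t: 6.6
tool_pos: [0.4186, 0.168, 0.1096]
orientation: [2.666, 1.568, 2.93]
force: [-0.0, -0.2, -4.2]
gripper_width: 0.0117
```

{"method": "play_rows", "body": {"rows": [{"tx": 0, "ty": 0, "tz": 0, "twist": 0}, {"tx": 0, "ty": 0, "tz": 0, "twist": 0}, {"tx": 0, "ty": 0, "tz": 0, "twist": 0}, {"tx": 0, "ty": 0, "tz": 0, "twist": 0}, {"tx": 0, "ty": 0, "tz": 0, "twist": 0}]}}

```text
t: 7.1
tool_pos: [0.4209, 0.1655, 0.1106]
orientation: [1.789, 1.571, 2.05]
force: [0.0, 0.0, -4.3]
gripper_width: 0.012
```

Run:
```python
from h import *
y=.265;o=np.array([.586,.2128]);u=np.array([np.cos(y),np.sin(y)])
go([*(o-.17*u),.105],y)
c=cam('wrist');t=cam('top')
a=cv2.resize(c['image'],(400,300));b=cv2.resize(t['image'][135:255,150:250],None,fx=4,fy=4,interpolation=cv2.INTER_CUBIC)
O=np.zeros((480,800,3),np.uint8);O[:300,:400]=a;O[:,400:]=b
cv2.imwrite('pics/m3.png',O[:,:,::-1])
```

```text
t 7.1 pos [0.4209 0.1655 0.1106] F [ 0.   0.  -4.3] xaxis [-0.  0. -1.] yawplate 0.2609 j [ 0.2   0.14 -0.45  0.98  0.   -0.06]
shift cm [0.56 0.24 0.17] twist -0.0041
```

View pics/m3.png

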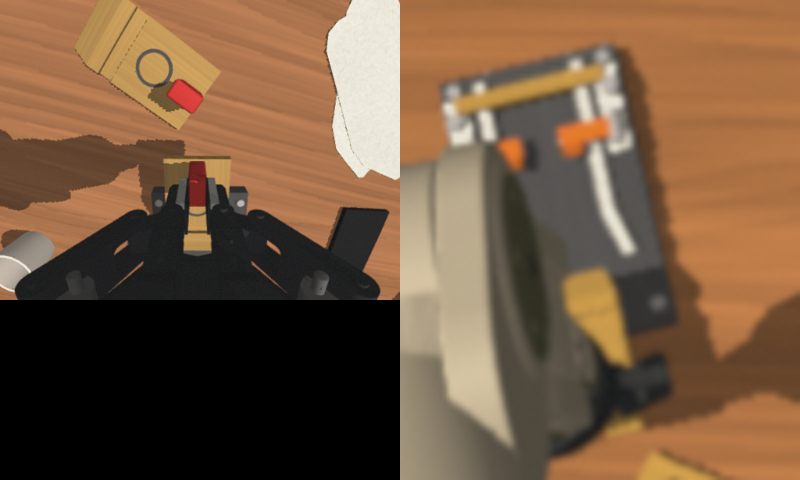

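Run:
```python
from h import *
c=cam('wrist');im=c['image']
a=cv2.resize(im[195:285,185:335],None,fx=5,fy=5,interpolation=cv2.INTER_CUBIC)
cv2.imwrite('pics/m4.png',a[:,:,::-1]);print(telemetry.get_obs()['tool_pos'])
```

```text
[0.42087003 0.16577546 0.11074481]
```

View pics/m4.png

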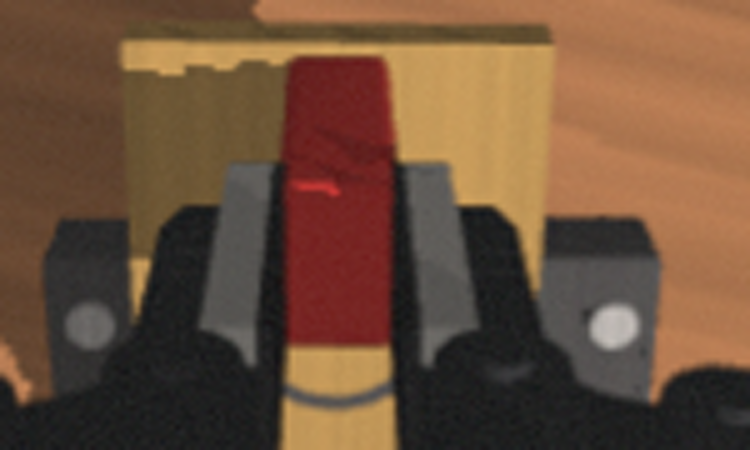

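The crop shows the bed's front top corners at (45,258) and (660,258), its screws at (90,327) and (614,327), and the plate's rear top corners at (122,40) and (552,42).

Run:
```python
from h import *
c=cam('wrist')
f=lambda q:(np.array(q)+.5)/5-.5+[185,195]
for n,q,z in(('corners',[[45,258],[660,258]],.02),('screws',[[90,327],[614,327]],.021),('plate',[[122,40],[552,42]],.093),('grip top front',[[291,345],[388,345]],.117),('gripback',[[291,58],[386,58]],.133)):
    P=plane(c,f(q),z);d=P[0]-P[1];print(n,P.round(4).tolist(),'mid',P.mean(0).round(4),'w',np.linalg.norm(d).round(4),'yaw',np.arctan2(-d[0],d[1]).round(4))
y=.265;u=np.array([np.cos(y),np.sin(y)])
P=plane(c,f([[45,258],[660,258]]),.02).mean(0)[:2];print('origin via corners',P+.11*u)
```

```text
corners [[0.4991, 0.1232, 0.02], [0.4661, 0.2466, 0.02]] mid [0.4826 0.1849 0.02  ] w 0.1277 yaw -2.8799
screws [[0.5122, 0.1356, 0.021], [0.4837, 0.2422, 0.021]] mid [0.498  0.1889 0.021 ] w 0.1104 yaw -2.8799
plate [[0.4174, 0.1334, 0.093], [0.4023, 0.1909, 0.093]] mid [0.4098 0.1622 0.093 ] w 0.0595 yaw -2.8847
grip top front [[0.4431, 0.165, 0.117], [0.4399, 0.1771, 0.117]] mid [0.4415 0.171  0.117 ] w 0.0125 yaw -2.8796
gripback [[0.3982, 0.154, 0.133], [0.3956, 0.1639, 0.133]] mid [0.3969 0.1589 0.133 ] w 0.0102 yaw -2.8797
origin via corners [0.58877298 0.21368677]
```

The plate needs about 2.7 mm in +y. Its yaw is already right, and the grip is at bed x ≈ -0.173. I'll advance it over the mouth.

{"method": "play_rows", "body": {"rows": [{"tx": 0, "ty": 0.27, "tz": 1, "twist": 0}, {"tx": 0, "ty": 0.27, "tz": 2, "twist": 0}, {"tx": 1, "ty": 0.27, "tz": 3, "twist": 0}, {"tx": 2, "ty": 0.27, "tz": 4, "twist": 0}, {"tx": 3, "ty": 0.27, "tz": 4.8, "twist": 0}]}}

```text
t: 7.8
tool_pos: [0.4672, 0.1814, 0.0793]
orientation: [2.959, 1.57, -3.062]
force: [0.3, -0.2, -4.1]
gripper_width: 0.012
```

{"method": "play_rows", "body": {"rows": [{"tx": 0.7, "ty": 0, "tz": 0, "twist": 0}, {"tx": 1.4, "ty": 0, "tz": 0, "twist": 0}, {"tx": 2, "ty": 0, "tz": 0, "twist": 0}, {"tx": 2.5, "ty": 0, "tz": 0, "twist": 0}, {"tx": 2.5, "ty": 0, "tz": 0, "twist": 0}]}}

```text
t: 8.3
tool_pos: [0.4655, 0.181, 0.0551]
orientation: [3.033, 1.57, -2.988]
force: [-0.1, -0.0, -4.0]
gripper_width: 0.0117
```

{"method": "play_rows", "body": {"rows": [{"tx": 0, "ty": 0, "tz": 0, "twist": 0}, {"tx": 0, "ty": 0, "tz": 0, "twist": 0}, {"tx": 0, "ty": 0, "tz": 0, "twist": 0}, {"tx": 0, "ty": 0, "tz": 0, "twist": 0}, {"tx": 0, "ty": 0, "tz": 0, "twist": 0}]}}

```text
t: 8.8
tool_pos: [0.4665, 0.1812, 0.0559]
orientation: [0.157, 1.57, 0.419]
force: [-0.6, 0.3, -4.7]
gripper_width: 0.0116
```

```bash
cat >> h.py <<'E'
def bedx():
    o=telemetry.get_obs();u=np.array([np.cos(.262),np.sin(.262)]);n=np.array([-u[1],u[0]])
    p=o['tool_pos'][:2];F=o['force']
    R=Ro.from_euler('xyz',o['orientation']).as_matrix()
    print('t',round(o['t'],2),'bed x %.4f y %.4f z %.4f'%(p@u-.6235,p@n-.0536,o['tool_pos'][2]),'Fx %.1f Fy %.1f Fz %.1f'%(F[:2]@u,F[:2]@n,F[2]),'T',o['torque'].round(2),'yaw %.4f'%(np.arctan2(R[1,1],R[0,1])-np.pi/2),'tilt',R[:2,0].round(3),'w',round(o['gripper_width'],4))
E
python3 -c "
from h import *
bedx()"
```

```text
t 8.8 bed x -0.1260 y 0.0006 z 0.0559 Fx -0.5 Fy 0.5 Fz -4.7 T [-0.04  0.18  0.01] yaw 0.2622 tilt [0. 0.] w 0.0116
```

{"method": "play_rows", "body": {"rows": [{"tx": 0.2, "ty": 0, "tz": 0, "twist": 0}, {"tx": 0.4, "ty": 0, "tz": 0, "twist": 0}, {"tx": 0.6, "ty": 0, "tz": 0, "twist": 0}, {"tx": 0.8, "ty": 0, "tz": 0, "twist": 0}, {"tx": 0.8, "ty": 0, "tz": 0, "twist": 0}]}}

```text
t: 9.3
tool_pos: [0.466, 0.1811, 0.0473]
orientation: [2.977, 1.57, -3.044]
force: [0.5, -0.5, -3.8]
gripper_width: 0.0118
```

{"method": "play_rows", "body": {"rows": [{"tx": 0.05, "ty": -0.05, "tz": 0, "twist": 0}, {"tx": 0.1, "ty": -0.05, "tz": 0, "twist": 0}, {"tx": 0.1, "ty": -0.05, "tz": 0, "twist": 0}, {"tx": 0.1, "ty": -0.05, "tz": 0, "twist": 0}]}}

```text
t: 9.7
tool_pos: [0.4666, 0.1807, 0.0468]
orientation: [0.145, 1.571, 0.407]
force: [0.1, -0.0, -4.2]
gripper_width: 0.0117
```

```bash
python3 -c "
from h import *
bedx()"
```

```text
t 9.7 bed x -0.1261 y 0.0001 z 0.0468 Fx 0.0 Fy -0.0 Fz -4.2 T [-0.06  0.11 -0.03] yaw 0.2621 tilt [0. 0.] w 0.0117
```

{"method": "play_rows", "body": {"rows": [{"tx": 0.05, "ty": 0, "tz": 0, "twist": 0}, {"tx": 0.1, "ty": 0, "tz": 0, "twist": 0}, {"tx": 0.1, "ty": 0, "tz": 0, "twist": 0}, {"tx": 0.1, "ty": 0, "tz": 0, "twist": 0}]}}

```text
t: 10.1
tool_pos: [0.4664, 0.1806, 0.0458]
orientation: [-1.749, 1.571, -1.487]
force: [-0.4, -1.2, -0.3]
gripper_width: 0.0123
```

```bash
python3 -c "
from h import *
bedx()
c=cam('side');cv2.imwrite('pics/s5.png',cv2.resize(c['image'][110:230,120:260],None,fx=4,fy=4,interpolation=cv2.INTER_CUBIC)[:,:,::-1])"
```

```text
t 10.1 bed x -0.1262 y 0.0000 z 0.0458 Fx -0.7 Fy -1.1 Fz -0.3 T [-0.24  0.32 -0.  ] yaw 0.2622 tilt [ 0. -0.] w 0.0123
```

View pics/s5.png

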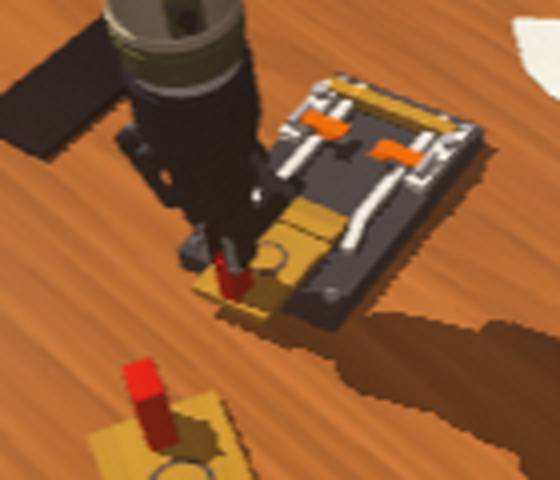

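The plate rests on the bed (measured force dropped from -4.2 to about 0 N) with its nose between the rail mouths. Next I'll slide it in gently.

{"method": "play_rows", "body": {"rows": [{"tx": 0, "ty": 0, "tz": 0.4, "twist": 0}, {"tx": 0, "ty": 0, "tz": 0.8, "twist": 0}, {"tx": 0, "ty": 0, "tz": 1.2, "twist": 0}, {"tx": 0, "ty": 0, "tz": 1.6, "twist": 0}, {"tx": 0, "ty": 0, "tz": 2, "twist": 0}]}}

```text
t: 10.65
tool_pos: [0.4859, 0.186, 0.0458]
orientation: [2.673, 1.57, 2.936]
force: [-5.0, -0.9, 4.1]
gripper_width: 0.0118
```

```bash
python3 -c "
from h import *
bedx()"
```

```text
t 10.65 bed x -0.1060 y 0.0002 z 0.0458 Fx -5.1 Fy 0.4 Fz 4.1 T [-0.17  0.93  0.01] yaw 0.2623 tilt [-0.  0.] w 0.0118
```

{"method": "play_rows", "body": {"rows": [{"tx": 0, "ty": 0, "tz": 0.2, "twist": 0}, {"tx": 0, "ty": 0, "tz": 0.4, "twist": 0}, {"tx": 0, "ty": 0, "tz": 0.6, "twist": 0}, {"tx": 0, "ty": 0, "tz": 0.8, "twist": 0}, {"tx": 0, "ty": 0, "tz": 1, "twist": 0}]}}

```text
t: 11.15
tool_pos: [0.4952, 0.1885, 0.0458]
orientation: [2.937, 1.57, -3.084]
force: [-5.0, -1.2, 4.1]
gripper_width: 0.0119
```

```bash
python3 -c "
from h import *
bedx()"
```

```text
t 11.15 bed x -0.0964 y 0.0002 z 0.0458 Fx -5.1 Fy 0.2 Fz 4.1 T [-0.25  1.03 -0.01] yaw 0.2623 tilt [-0.001 -0.   ] w 0.0119
```

{"method": "play_rows", "body": {"rows": [{"tx": -0.02, "ty": 0, "tz": 0.2, "twist": 0}, {"tx": -0.02, "ty": 0, "tz": 0.4, "twist": 0}, {"tx": -0.02, "ty": 0, "tz": 0.6, "twist": 0}, {"tx": -0.02, "ty": 0, "tz": 0.8, "twist": 0}, {"tx": -0.02, "ty": 0, "tz": 1, "twist": 0}]}}

```text
t: 11.65
tool_pos: [0.5053, 0.1911, 0.0458]
orientation: [0.814, 1.571, 1.076]
force: [-3.1, -1.3, 0.3]
gripper_width: 0.0117
```

{"method": "play_rows", "body": {"rows": [{"tx": 0, "ty": 0, "tz": 0.2, "twist": 0}, {"tx": 0, "ty": 0, "tz": 0.4, "twist": 0}, {"tx": 0, "ty": 0, "tz": 0.6, "twist": 0}, {"tx": 0, "ty": 0, "tz": 0.8, "twist": 0}, {"tx": 0, "ty": 0, "tz": 1, "twist": 0}]}}

```text
t: 12.15
tool_pos: [0.515, 0.1937, 0.0459]
orientation: [0.345, 1.571, 0.607]
force: [-2.3, -0.7, -0.3]
gripper_width: 0.0116
```

```bash
python3 -c "
from h import *
bedx()"
```

```text
t 12.15 bed x -0.0759 y 0.0001 z 0.0459 Fx -2.4 Fy -0.1 Fz -0.3 T [-0.06  0.45 -0.04] yaw 0.2622 tilt [0. 0.] w 0.0116
```

{"method": "play_rows", "body": {"rows": [{"tx": 0, "ty": 0, "tz": 0.12, "twist": 0}, {"tx": 0, "ty": 0, "tz": 0.24, "twist": 0}, {"tx": 0, "ty": 0, "tz": 0.36, "twist": 0}, {"tx": 0, "ty": 0, "tz": 0.48, "twist": 0}, {"tx": 0, "ty": 0, "tz": 0.6, "twist": 0}]}}

```text
t: 12.65
tool_pos: [0.5207, 0.1953, 0.0459]
orientation: [0.374, 1.571, 0.636]
force: [-2.2, -0.5, -0.8]
gripper_width: 0.0116
```

{"method": "play_rows", "body": {"rows": [{"tx": 0, "ty": 0, "tz": 0.12, "twist": 0}, {"tx": 0, "ty": 0, "tz": 0.24, "twist": 0}, {"tx": 0, "ty": 0, "tz": 0.36, "twist": 0}, {"tx": 0, "ty": 0, "tz": 0.48, "twist": 0}, {"tx": 0, "ty": 0, "tz": 0.6, "twist": 0}]}}

```text
t: 13.15
tool_pos: [0.5265, 0.1968, 0.0459]
orientation: [0.394, 1.571, 0.656]
force: [-1.8, -0.5, -1.7]
gripper_width: 0.0118
```

{"method": "play_rows", "body": {"rows": [{"tx": 0, "ty": 0, "tz": 0.12, "twist": 0}, {"tx": 0, "ty": 0, "tz": 0.24, "twist": 0}, {"tx": 0, "ty": 0, "tz": 0.36, "twist": 0}, {"tx": 0, "ty": 0, "tz": 0.48, "twist": 0}, {"tx": 0, "ty": 0, "tz": 0.6, "twist": 0}]}}

```text
t: 13.65
tool_pos: [0.5293, 0.1976, 0.0458]
orientation: [-3.126, 1.566, -2.863]
force: [-8.8, -2.3, 6.7]
gripper_width: 0.0116
```

```bash
python3 -c "
from h import *
bedx()"
```

```text
t 13.65 bed x -0.0611 y 0.0002 z 0.0458 Fx -9.1 Fy 0.0 Fz 6.7 T [-0.54  1.84  0.01] yaw 0.2622 tilt [-0.005 -0.001] w 0.0116
```

Rollers contacted with the nose at about bed x +0.037. I'll go on in small steps.

{"method": "play_rows", "body": {"rows": [{"tx": -0.02, "ty": 0, "tz": 0.06, "twist": 0}, {"tx": -0.02, "ty": 0, "tz": 0.12, "twist": 0}, {"tx": -0.02, "ty": 0, "tz": 0.18, "twist": 0}, {"tx": -0.02, "ty": 0, "tz": 0.24, "twist": 0}, {"tx": -0.02, "ty": 0, "tz": 0.3, "twist": 0}]}}

```text
t: 14.15
tool_pos: [0.5321, 0.1985, 0.0459]
orientation: [3.122, 1.565, -2.898]
force: [-7.7, -2.7, 5.2]
gripper_width: 0.0121
```

```bash
python3 -c "
from h import *
bedx()"
```

```text
t 14.15 bed x -0.0582 y 0.0003 z 0.0459 Fx -8.1 Fy -0.7 Fz 5.2 T [-0.46  1.82  0.01] yaw 0.2623 tilt [-0.005 -0.001] w 0.0121
```

{"method": "play_rows", "body": {"rows": [{"tx": 0, "ty": 0, "tz": 0.08, "twist": 0}, {"tx": 0, "ty": 0, "tz": 0.16, "twist": 0}, {"tx": 0, "ty": 0, "tz": 0.24, "twist": 0}, {"tx": 0, "ty": 0, "tz": 0.32, "twist": 0}, {"tx": 0, "ty": 0, "tz": 0.4, "twist": 0}]}}

```text
t: 14.65
tool_pos: [0.5357, 0.1994, 0.0459]
orientation: [3.132, 1.565, -2.889]
force: [-9.6, -3.5, 5.8]
gripper_width: 0.0117
```

{"method": "play_rows", "body": {"rows": [{"tx": 0, "ty": 0, "tz": 0.08, "twist": 0}, {"tx": 0, "ty": 0, "tz": 0.16, "twist": 0}, {"tx": 0, "ty": 0, "tz": 0.24, "twist": 0}, {"tx": 0, "ty": 0, "tz": 0.32, "twist": 0}, {"tx": 0, "ty": 0, "tz": 0.4, "twist": 0}]}}

```text
t: 15.15
tool_pos: [0.5394, 0.2005, 0.0458]
orientation: [3.124, 1.565, -2.897]
force: [-8.8, -3.3, 6.1]
gripper_width: 0.0115
```

{"method": "play_rows", "body": {"rows": [{"tx": 0, "ty": 0, "tz": 0.08, "twist": 0}, {"tx": 0, "ty": 0, "tz": 0.16, "twist": 0}, {"tx": 0, "ty": 0, "tz": 0.24, "twist": 0}, {"tx": 0, "ty": 0, "tz": 0.32, "twist": 0}, {"tx": 0, "ty": 0, "tz": 0.4, "twist": 0}]}}

```text
t: 15.65
tool_pos: [0.5445, 0.2018, 0.0459]
orientation: [3.095, 1.567, -2.926]
force: [-7.1, -2.2, 2.1]
gripper_width: 0.0124
```

```bash
python3 -c "
from h import *
bedx()"
```

```text
t 15.65 bed x -0.0453 y 0.0003 z 0.0459 Fx -7.4 Fy -0.3 Fz 2.1 T [-0.24  1.25  0.01] yaw 0.2623 tilt [-0.004 -0.001] w 0.0124
```

{"method": "play_rows", "body": {"rows": [{"tx": 0, "ty": 0, "tz": 0.06, "twist": 0}, {"tx": 0, "ty": 0, "tz": 0.12, "twist": 0}, {"tx": 0, "ty": 0, "tz": 0.18, "twist": 0}, {"tx": 0, "ty": 0, "tz": 0.24, "twist": 0}, {"tx": 0, "ty": 0, "tz": 0.3, "twist": 0}]}}

```text
t: 16.15
tool_pos: [0.5477, 0.2026, 0.0459]
orientation: [3.098, 1.567, -2.923]
force: [-5.9, -2.3, 1.5]
gripper_width: 0.012
```

{"method": "play_rows", "body": {"rows": [{"tx": 0, "ty": 0, "tz": 0.06, "twist": 0}, {"tx": 0, "ty": 0, "tz": 0.12, "twist": 0}, {"tx": 0, "ty": 0, "tz": 0.18, "twist": 0}, {"tx": 0, "ty": 0, "tz": 0.24, "twist": 0}, {"tx": 0, "ty": 0, "tz": 0.3, "twist": 0}]}}

```text
t: 16.65
tool_pos: [0.5506, 0.2034, 0.0459]
orientation: [3.098, 1.567, -2.923]
force: [-5.9, -1.8, 2.1]
gripper_width: 0.0118
```

```bash
python3 -c "
from h import *
bedx()
c=cam('side');cv2.imwrite('pics/s6.png',cv2.resize(c['image'][110:210,140:260],None,fx=5,fy=5,interpolation=cv2.INTER_CUBIC)[:,:,::-1])"
```

```text
t 16.65 bed x -0.0390 y 0.0003 z 0.0459 Fx -6.2 Fy -0.2 Fz 2.1 T [-0.25  1.2  -0.01] yaw 0.2623 tilt [-0.003 -0.001] w 0.0118
```

View pics/s6.png

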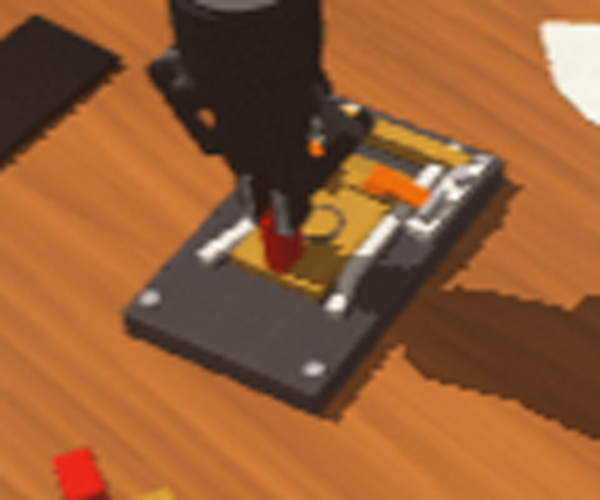

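The plate is in the channel with the clips riding on it (orange arm at crop (397,187)) and a gap of roughly 1 cm left before the stop bar. I'll continue in 2 mm steps.

{"method": "play_rows", "body": {"rows": [{"tx": 0, "ty": 0, "tz": 0.06, "twist": 0}, {"tx": 0, "ty": 0, "tz": 0.12, "twist": 0}, {"tx": 0, "ty": 0, "tz": 0.18, "twist": 0}, {"tx": 0, "ty": 0, "tz": 0.24, "twist": 0}, {"tx": 0, "ty": 0, "tz": 0.3, "twist": 0}]}}

```text
t: 17.2
tool_pos: [0.5539, 0.2043, 0.0459]
orientation: [3.079, 1.568, -2.941]
force: [-4.5, -1.7, 1.1]
gripper_width: 0.012
```

{"method": "play_rows", "body": {"rows": [{"tx": 0, "ty": 0, "tz": 0.04, "twist": 0}, {"tx": 0, "ty": 0, "tz": 0.08, "twist": 0}, {"tx": 0, "ty": 0, "tz": 0.12, "twist": 0}, {"tx": 0, "ty": 0, "tz": 0.16, "twist": 0}, {"tx": 0, "ty": 0, "tz": 0.2, "twist": 0}]}}

```text
t: 17.7
tool_pos: [0.5582, 0.2052, 0.0461]
orientation: [-0.076, 1.569, 0.186]
force: [1.5, 0.4, -3.8]
gripper_width: 0.0118
```

```bash
python3 -c "
from h import *
bedx()"
```

```text
t 17.7 bed x -0.0312 y -0.0000 z 0.0461 Fx 1.5 Fy 0.0 Fz -3.8 T [ 0.02 -0.17  0.08] yaw 0.2622 tilt [0.001 0.   ] w 0.0118
```

The force dropped and the plate jumped forward, so the clips are entering the groove. I'll feel for the stop.

{"method": "play_rows", "body": {"rows": [{"tx": 0.02, "ty": 0, "tz": 0.03, "twist": 0}, {"tx": 0.02, "ty": 0, "tz": 0.06, "twist": 0}, {"tx": 0.02, "ty": 0, "tz": 0.09, "twist": 0}, {"tx": 0.02, "ty": 0, "tz": 0.12, "twist": 0}, {"tx": 0.02, "ty": 0, "tz": 0.15, "twist": 0}]}}

```text
t: 18.2
tool_pos: [0.5582, 0.2052, 0.0459]
orientation: [-3.053, 1.57, -2.791]
force: [-1.4, -0.8, -1.7]
gripper_width: 0.012
```

```bash
python3 -c "
from h import *
bedx()"
```

```text
t 18.2 bed x -0.0312 y 0.0001 z 0.0459 Fx -1.6 Fy -0.4 Fz -1.7 T [-0.25  0.37 -0.01] yaw 0.2621 tilt [-0.001 -0.   ] w 0.012
```

{"method": "play_rows", "body": {"rows": [{"tx": 0, "ty": 0, "tz": 0.03, "twist": 0}, {"tx": 0, "ty": 0, "tz": 0.06, "twist": 0}, {"tx": 0, "ty": 0, "tz": 0.09, "twist": 0}, {"tx": 0, "ty": 0, "tz": 0.12, "twist": 0}, {"tx": 0, "ty": 0, "tz": 0.15, "twist": 0}]}}

```text
t: 18.7
tool_pos: [0.5591, 0.2057, 0.0459]
orientation: [3.043, 1.569, -2.978]
force: [-4.9, -2.8, 1.5]
gripper_width: 0.0118
```

```bash
python3 -c "
from h import *
bedx()"
```

```text
t 18.7 bed x -0.0302 y 0.0002 z 0.0459 Fx -5.4 Fy -1.4 Fz 1.5 T [-0.42  0.96 -0.08] yaw 0.2622 tilt [-0.002 -0.   ] w 0.0118
```

{"method": "play_rows", "body": {"rows": [{"tx": 0, "ty": 0, "tz": 0.03, "twist": 0}, {"tx": 0, "ty": 0, "tz": 0.06, "twist": 0}, {"tx": 0, "ty": 0, "tz": 0.09, "twist": 0}, {"tx": 0, "ty": 0, "tz": 0.12, "twist": 0}, {"tx": 0, "ty": 0, "tz": 0.15, "twist": 0}]}}

```text
t: 19.2
tool_pos: [0.5603, 0.206, 0.0459]
orientation: [3.106, 1.568, -2.915]
force: [-6.1, -2.6, 2.5]
gripper_width: 0.0118
```

```bash
python3 -c "
from h import *
bedx()"
```

```text
t 19.2 bed x -0.0290 y 0.0002 z 0.0459 Fx -6.6 Fy -1.0 Fz 2.5 T [-0.51  1.19 -0.04] yaw 0.2622 tilt [-0.002 -0.001] w 0.0118
```

{"method": "play_rows", "body": {"rows": [{"tx": 0, "ty": 0, "tz": 0.03, "twist": 0}, {"tx": 0, "ty": 0, "tz": 0.06, "twist": 0}, {"tx": 0, "ty": 0, "tz": 0.09, "twist": 0}, {"tx": 0, "ty": 0, "tz": 0.12, "twist": 0}, {"tx": 0, "ty": 0, "tz": 0.15, "twist": 0}]}}

```text
t: 19.7
tool_pos: [0.5605, 0.206, 0.0459]
orientation: [-3.132, 1.566, -2.87]
force: [-8.9, -4.1, 5.6]
gripper_width: 0.0119
```

```bash
python3 -c "
from h import *
bedx()
for i,(n,r) in enumerate((('side',(110,210,140,260)),('top',(135,215,150,250)))):
    c=cam(n)['image'][r[0]:r[1],r[2]:r[3]];c=cv2.resize(c,(400,int(400*c.shape[0]/c.shape[1])),interpolation=cv2.INTER_CUBIC)
    O=c if i==0 else np.hstack([O,cv2.copyMakeBorder(c,0,O.shape[0]-c.shape[0],0,0,0)])
cv2.imwrite('pics/s7.png',O[:,:,::-1])"
```

```text
t 19.7 bed x -0.0287 y 0.0002 z 0.0459 Fx -9.7 Fy -1.6 Fz 5.6 T [-0.69  1.77 -0.01] yaw 0.2622 tilt [-0.004 -0.001] w 0.0119
```

View pics/s7.png

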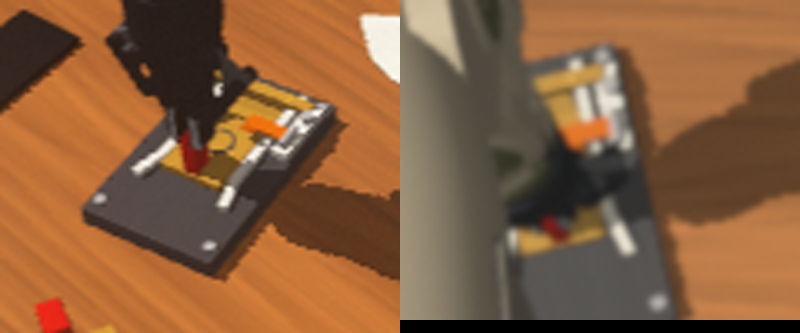

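The plate moved only 0.3 mm while the force rose, so it is against the stop. I'll relax the push and then open.

{"method": "play_rows", "body": {"rows": [{"tx": -0.02, "ty": 0, "tz": -0.1, "twist": 0}, {"tx": -0.04, "ty": 0, "tz": -0.2, "twist": 0}, {"tx": -0.04, "ty": 0, "tz": -0.2, "twist": 0}]}}

```text
t: 20.1
tool_pos: [0.5606, 0.206, 0.0461]
orientation: [2.934, 1.57, -3.087]
force: [-3.8, -2.2, -1.0]
gripper_width: 0.0118
```

```bash
python3 -c "
from h import *
bedx()"
```

```text
t 20.1 bed x -0.0286 y 0.0002 z 0.0461 Fx -4.3 Fy -1.2 Fz -1.0 T [-0.32  0.71 -0.02] yaw 0.2622 tilt [-0.001 -0.   ] w 0.0118
```

{"method": "play_rows", "body": {"rows": [{"tx": 0, "ty": 0, "tz": -0.08, "twist": 0}, {"tx": 0, "ty": 0, "tz": -0.08, "twist": 0}, {"tx": 0, "ty": 0, "tz": -0.08, "twist": 0}]}}

```text
t: 20.4
tool_pos: [0.5607, 0.2061, 0.0462]
orientation: [0.358, 1.57, 0.62]
force: [-1.0, -1.0, -3.2]
gripper_width: 0.0115
```

{"method": "play_rows", "body": {"rows": [{"tx": 0, "ty": 0, "tz": 0, "twist": 0}, {"tx": 0, "ty": 0, "tz": 0, "twist": 0}, {"tx": 0, "ty": 0, "tz": 0, "twist": 0}, {"tx": 0, "ty": 0, "tz": 0, "twist": 0}, {"tx": 0, "ty": 0, "tz": 0, "twist": 0}], "jaw": 4}}

```text
t: 20.9
tool_pos: [0.5606, 0.206, 0.0466]
orientation: [0.169, 1.57, 0.431]
force: [0.4, 0.4, 1.3]
gripper_width: 0.0401
```

```bash
python3 -c "
from h import *
bedx()"
```

```text
t 20.9 bed x -0.0286 y 0.0002 z 0.0466 Fx 0.5 Fy 0.3 Fz 1.3 T [-0.01  0.07  0.  ] yaw 0.2622 tilt [0.001 0.   ] w 0.0401
```

Released. I'll retract upward and back, then look.

{"method": "play_rows", "body": {"rows": [{"tx": -1, "ty": 0, "tz": 0, "twist": 0}, {"tx": -3, "ty": 0, "tz": 0, "twist": 0}, {"tx": -6, "ty": 0, "tz": 0, "twist": 0}, {"tx": -9, "ty": 0, "tz": 0, "twist": 0}, {"tx": -12, "ty": 0, "tz": 0, "twist": 0}]}}

```text
t: 21.4
tool_pos: [0.5603, 0.2059, 0.1683]
orientation: [0.097, 1.57, 0.359]
force: [0.4, -0.6, 0.4]
gripper_width: 0.0397
```

{"method": "play_rows", "body": {"rows": [{"tx": -2, "ty": -3, "tz": -3, "twist": 0}, {"tx": -3, "ty": -6, "tz": -6, "twist": 0}, {"tx": -3, "ty": -9, "tz": -9, "twist": 0}, {"tx": -3, "ty": -12, "tz": -11, "twist": 0}, {"tx": -3, "ty": -15, "tz": -11, "twist": 0}]}}

```text
t: 21.9
tool_pos: [0.4906, 0.0314, 0.1977]
orientation: [-0.333, 1.571, -0.071]
force: [1.5, -0.4, 0.2]
gripper_width: 0.0399
```

{"method": "play_rows", "body": {"rows": [{"tx": 0, "ty": -3, "tz": 0, "twist": 0}, {"tx": 0, "ty": -6, "tz": 0, "twist": 0}, {"tx": 0, "ty": -8, "tz": 0, "twist": 0}, {"tx": 0, "ty": -8, "tz": 0, "twist": 0}, {"tx": 0, "ty": -8, "tz": 0, "twist": 0}]}}

```text
t: 22.4
tool_pos: [0.5136, -0.0449, 0.1967]
orientation: [0.785, 1.57, 1.046]
force: [0.1, -0.4, 0.1]
gripper_width: 0.0398
```

Run:
```python
from h import *
bedx()
for i,(n,r) in enumerate((('side',(115,195,155,255)),('top',(135,235,150,230)))):
    C=cam(n);c=C['image'][r[0]:r[1],r[2]:r[3]];c=cv2.resize(c,(400,int(400*c.shape[0]/c.shape[1])),interpolation=cv2.INTER_CUBIC)
    O=c if i==0 else np.hstack([cv2.copyMakeBorder(O,0,c.shape[0]-O.shape[0],0,0,0),c])
    h=cv2.cvtColor(C['image'],cv2.COLOR_RGB2HSV)
    m=(((h[...,0]<6)|(h[...,0]>174))&(h[...,1]>180)&(h[...,2]>90)).astype(np.uint8);N,l,s,ce=cv2.connectedComponentsWithStats(m)
    for k in range(1,N):
        if s[k,4]>15:print(n,s[k],ce[k].round(1))
    print('pred',proj(C,[[.5606,.206,.05]]))
cv2.imwrite('pics/s8.png',O[:,:,::-1])
```

```text
t 22.4 bed x -0.1390 y -0.2300 z 0.1967 Fx 0.0 Fy -0.4 Fz 0.1 T [0.03 0.01 0.01] yaw 0.2611 tilt [0. 0.] w 0.0398
side [194 147   8  15  85] [197.8 154.3]
side [151 200  13  22 164] [157.1 210.1]
side [323 349  52  17 664] [347.9 357.5]
pred [[197.591624   153.39992242]]
top [185 186   7   9  39] [188.  189.6]
top [507 214   5  10  37] [509.4 218.6]
top [398 238  31  27 298] [412.7 250.9]
pred [[188.59966294 189.65849033]]
```

View pics/s8.png

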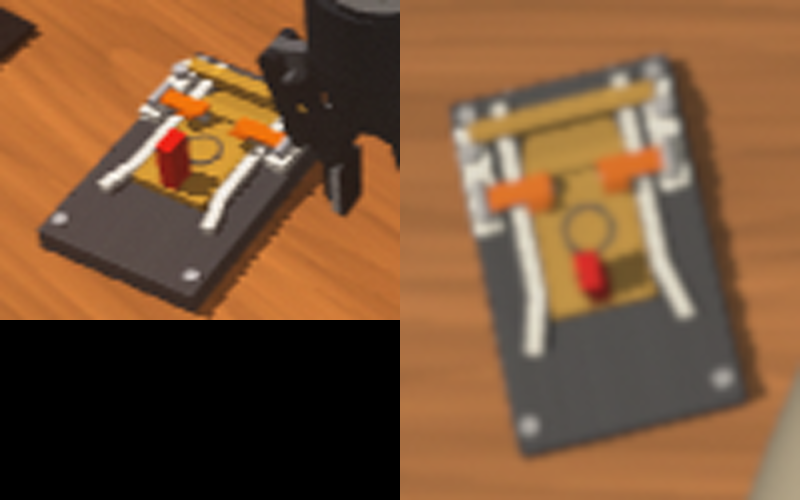

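The plate's nose is at the stop bar, the clips lie in line across the groove, and the grip is where expected. I'll hand in.

```bash
python3 -c "
from h import *
print(np.abs(telemetry.get_obs()['joint_velocities']).max());print(workorder.job_done())"
```

```text
0.009355471311191469
the job is handed in; nothing more can be done
None
```

I picked up the smaller brass plate by its red grip and laid it flat in the mouth of the holder. I then slid it under the clips until they snapped into the groove, let go, backed the arm clear and handed the job in. The hand-in gives no verdict.

- **Sliding:** the force readings, taken only at the end of each short step, never exceeded about 10 N along the channel. Near bed x = -31 mm the plate jumped forward and the force fell to about zero, which I took as the clips snapping in. Resistance then rose until the plate stopped against the stop bar at about x = -29 mm.
- **Final check:** after release, the grip was within 1 pixel of where I expected it in both the top and side views. The plate was flat, with its nose at the stop. The whole run took about 22 s of the 64 s allowed.
- **Other things on the bench:** the awl and the larger brass plate were at the same pixel positions as at the start. I did not re-measure the rest, including the spare plate; nothing touched them as far as the forces showed.
- **Not measured:** I could not read the clip angles. That the clips are down rests on the force drop, the stop position and how they look in the last pictures. Every check I made agreed.

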